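# Rivet the last corner of the experiment box

## Robot

A 6-joint arm with a two-finger parallel gripper is mounted at the origin on the work surface. World frame = base frame: x ahead of the robot, y to its left, z up, the work surface at z = 0. Lengths are in m, angles in rad, forces in N, time in s.
With the tool pointing down it reaches from about 0.35 to 0.875 m from the base axis. Payload 4.2 kg.
Tool frame: the origin (TCP) lies between the finger pads; the fingertips stand manip.tips_ahead ahead of it and the grasp point (between the pads) is the TCP (manip.tips_ahead is the distance from the TCP to the fingertips, in m); y points along the fingers, z is the direction in which the jaws open and shut, and the axes are right-handed (so a half turn about y gives the same grasp; the last joint's range is limited). The gripper opens to 87 mm and grips with 3 to 60 N. Pads are 19 mm wide; open, the fingers measure 117 mm over their backs; the gripper's body (75 mm by 190 mm) begins 51 mm behind the grasp point.
Start: joints at [-1.026, 0.385, 0.008, 0, -1.194, -0.259], TCP at [0.176, -0.6, 0.242] pointing down, gripper open.
Joint ranges: [-3.14, 3.14], [-1.21, 2.06], [-1.07, 1.41], [-3.16, 2.05], [-2.99, -0.16], [-3.1, 3.1]. Speed limits (rad/s): [2.79, 2.79, 3.14, 3.14, 3.14, 3.14].

## Interface

Orientations are given as a unit quaternion [w, x, y, z].
In Python, from rig import observe, imaging, manip gives the robot as it stands.
- The arm moves only by the shell command python3 -m crank 'ROWS' [FORCE]. ROWS is JSON, a list that holds one entry, the list of rows, each a list of 7 numbers: the opening, from 0 (shut) to 1 (fully open), then the shift along the world's x, y, z normalised to -1 to 1, where 1 is 12 cm, then the turn, a rotation vector about the world's x, y, z normalised to -1 to 1, where 1 is 180 degrees. In form: [[[grip, dx, dy, dz, rx, ry, rz], ...]]. A call has 1 to 12 rows; each row shifts and turns the commanded pose from where the row before left it; what a row does not reach is not made up. A row lasts 1/8 s, in which the tool goes at most 62.5 mm and 10.7 degrees, less where a joint would pass 70% of its speed; a pose out of reach is approached as far as the arm can. A call with a number of a shift or a turn outside -1 to 1 is refused whole. A call with a gripper value outside its range is refused whole. The fingers move at their own pace and stop on an object; FORCE is the grip in N (left out, the last holds). Time passes only in rows, so rows that do not move let the fingers close. It gives the time, the measured TCP pose, the force and the opening at its end, in the units of the state.
- observe(): the state, without advancing time (a new reading comes with each control period).
- imaging.get_image(name): name is "scene" or "top"; returns a dict with "color" (400x640x3 uint8, blue, green, red), "z_map" (400x640 float32, m along the optical axis (not along the pixel's ray), 0 where there is no reading), "fx", "fy", "cx", "cy" (pixels), "distortion" ([k1, k2, p1, p2, k3] as OpenCV has them; the pictures are not rectified), "camera_from_world" (4x4, takes a point from world to camera coordinates). Camera axes: x right, y down, z forward; pixel columns grow to the right and rows downward; lengths in m; the calibration is good to about 2 mm. A picture is of the moment at which its call begins.
- manip.job_done(): hands the job in, once; it reports no verdict.
Trained networks look in a picture, given as the dict that the camera call returned (one of the last four; its "shot" number tells which), for a name from the list of things; names that differ only in an ending like _2 or _b are one class to them, and where a whole thing is asked for, a point or a joint stands for the part that bears it (a point fixed in the world has none). Each returns a list of dicts, best first, with "score" (0 to 1); they miss things now and then, are a little off and sometimes report something else, mostly with a low value. They report only what shows in the picture. A call takes as long as a camera call. They do not tell look-alikes from the thing itself.
- imaging.search_frame(picture, query): "at" ([column, row] in pixels, amid what is visible of it).
The state is a dict: "t": time; "qpos": joint angles; "joint_vel": joint speeds; "joint_efforts": joint torques, N m; "eef_pos": TCP position; "eef_rot": TCP orientation; "wrist_force": force on the tool from outside, world axes, zero at the start; "wrist_torque": the same for the moment, N m; "gripper_width": finger opening in m.
Only numpy, scipy, OpenCV 4.12 (cv2) and the standard library are available. Lean on these libraries where they do the work, as an engineer would, in place of code of your own. Each camera call takes 0.05 s, during which the arm holds its last target.

## Task

The grey experiment box is still missing the rivet in the metal bracket at one corner. Take the unused push rivet (the one whose centre pin still stands up) from the wooden rack, set it fully home in the hole of that bracket with its pin still up, feeling for the hole since the bracket may be clamped anywhere along its slideway, then gently press the pin down flush with the rivet's head and let go. Do not press hard enough to crack the plastic box, leave the spent rivet in the rack and do not knock the other things on the desk about.

Things in the scene. Friction and masses are not known exactly. Their poses are not given: they have to be found in the camera images.
- rivet: Unused black plastic push rivet, loose, 35 g, upright in an end hole of the rack. Round head 26 mm across, 12 mm tall; shank below it 14 mm across, 22 mm long, its lowest 2 mm tapered to 12.6 mm. A 10 mm centre pin stands 7 to 10 mm above the head. Origin: on the axis at the underside of the head, level with the bracket's top when home; z up along the axis.
- pin (a joint): How far the centre pin is pressed into its rivet, m: 0 = 9.5 mm proud of the head, 0.009 = flush (0.5 mm proud), at a hard stop. Starts between 0 and 0.002. No spring: it slides against steady friction of about 5 N and stays where it is left; at the stop the force climbs steeply.
- pin_top (a point): Centre of the top face of the centre pin (10 mm across).
- corner (a point): Inner end mark of the bracket's slideway, at x 48, y 35 mm on the box, level with the bracket's and box's tops, 45 mm above the desk; axes as the box's. The bracket is clamped so that its hole's centre lies 2 to 18 mm from this point along the box's +x (distance unknown: feel or look for it), y exact. The hole is round, 15.2 mm across, bevelled 1 mm, 27 mm deep, straight down.
- box: Grey plastic box, fixed, 160 (x) by 110 (y) by 45 mm tall, any yaw. Origin: centre of underside. In the corner near x 58, y 35 mm a flat aluminium bracket (56 by 44 mm) has the empty hole. The other corners (58,-35), (-58,35), (-58,-35) have 12 mm tall rivet heads; lamp 20 mm tall at (-30,0), terminals 13 mm at (-66,+-10), switch 8 mm at (-4,-36). It cracks if the rivet pushes on it with over 25 N.
- rack: Wooden rivet rack, fixed, 60 (x) by 180 (y) by 35 mm tall, with three loose 17 mm holes in a row along its y at -65, 0 and +65 mm; the middle one is empty, the rivets' heads rest on its top. Origin: centre of its underside.
- spent: A spent rivet of the same size and make, pin already flush and of no use, standing in the other end hole of the rack. Origin as for the rivet. It stays there.
- eraser: White eraser lying on the desk, 22 by 45 by 13 mm, origin at the centre of its underside.
- glue: Small glue jar standing on the desk, 30 mm across and 85 mm tall, origin at the centre of its underside.
- cup: Purple plastic cup standing beyond the box, 76 mm across and 85 mm tall, origin at the centre of its underside.
- battery: Block battery standing on the desk, 62 by 34 by 68 mm tall, origin at the centre of its underside.
There are look-alikes about, which are no part of the job. Of the things shaped like the rack, the wooden one is meant. What is shaped like the rivet but white is not meant.

How it is judged:
On the way, in this order (a step that is already met when the one before it is completed fails the run):
1. the unused rivet sits fully home in the bracket's hole with its pin still up (pressed less than 4 mm) (horizontal distance between rivet and corner below 0.021 m and z of rivet in the frame of corner below 0.002 m and angle between rivet's own z axis and vertical below 0.08 rad and value of joint pin below 0.004 m), for 0.2 s.
2. the pin is pressed flush while the rivet is home (horizontal distance between rivet and corner below 0.021 m and z of rivet in the frame of corner below 0.002 m and angle between rivet's own z axis and vertical below 0.08 rad and value of joint pin above 0.0075 m), for 0.1 s.
At the end, for the whole second after the job is handed in: The rivet stands in the bracket's hole (within 21 mm of the inner mark), its head no more than 2 mm off the bracket and tilted less than 0.08 rad, its pin pressed to within 1.5 mm of its stop; it is at rest and released, and the spent rivet still stands in the rack (all of step 2 and linear speed of rivet below 0.01 m/s and contact force between the fingers and rivet below 0.1 N and horizontal distance between spent and rack below 0.072 m and z of spent in the frame of rack between 0.03 and 0.04 m); the robot touches nothing.
It fails at once if the rivet pushes on the box with more than 25 N (contact force between rivet and box above 25 N).
It fails at once if the pin is pressed more than 4 mm before the rivet is home in the hole (value of joint pin above 0.004 m and (horizontal distance between rivet and corner above 0.022 m or z of rivet in the frame of corner above 0.004 m)).
It fails at once if the spent rivet is taken out of the rack (distance of spent from where it was at the start of the episode above 0.02 m).
It fails at once if the eraser, glue jar, cup or battery is knocked more than 30 mm (distance of any of eraser, glue, cup, battery from where it was at the start of the episode above 0.03 m).
It also fails if it takes over 70 s, if anything falls off the work surface, if the arm or the gripper's body presses on something with over 40 N, if the wrist force passes 120 N, or if a joint passes its speed limit or range.

## Working session

There is one attempt and no reset: what is moved stays moved. The work goes in short steps, Python scripts to look and compute and a shell command to move; the robot and the scene stay as the last step left them, time stands still between calls to the robot, and variables do not carry over. Pictures are saved under pics/ and viewed, and the job is handed in when it is done.

```bash
ls; mkdir -p pics; cat > h.py <<'E'
import numpy as np, cv2
from rig import observe, imaging, manip
def K(p): return np.array([[p['fx'],0,p['cx']],[0,p['fy'],p['cy']],[0,0,1.]])
def cam2world(p,uv,z):
    u=cv2.undistortPoints(np.array(uv,float).reshape(-1,1,2),K(p),np.array(p['distortion'],float)).reshape(-1,2)
    z=np.asarray(z,float).reshape(-1)
    c=np.c_[u*z[:,None],z]
    T=np.linalg.inv(p['camera_from_world'])
    return c@T[:3,:3].T+T[:3,3]
def plane(p,uv,h):
    u=cv2.undistortPoints(np.array(uv,float).reshape(-1,1,2),K(p),np.array(p['distortion'],float)).reshape(-1,2)
    T=np.linalg.inv(p['camera_from_world']); d=np.c_[u,np.ones(len(u))]@T[:3,:3].T; o=T[:3,3]
    return o+d*((h-o[2])/d[:,2])[:,None]
def proj(p,X):
    T=np.array(p['camera_from_world']);X=np.asarray(X,float).reshape(-1,3)
    return cv2.projectPoints(X,cv2.Rodrigues(T[:3,:3])[0],T[:3,3],K(p),np.array(p['distortion'],float))[0].reshape(-1,2)
E
cat > a.py <<'E'
from h import *
import pickle
print(observe()['eef_pos'],observe()['eef_rot'],manip.tips_ahead)
for n in ['scene','top']:
    p=imaging.get_image(n); pickle.dump(p,open(n+'.pkl','wb'))
    cv2.imwrite(f'pics/{n}0.png',p['color'])
    T=np.linalg.inv(p['camera_from_world']);print(n,T[:3,3],T[:3,2],p['fx'])
    for q in ['rivet','pin','box','rack','spent','eraser','glue','cup','battery']:
        for d in imaging.search_frame(p,q)[:4]:
            u,v=d['at'];z=p['z_map'][int(v),int(u)]
            print(q,np.round(d['at']),round(d['score'],2),np.round(cam2world(p,[d['at']],[z])[0],3))
E
python3 a.py
```

```text
pics
[ 0.17606798 -0.59910544  0.24045127] [ 0.7006653  -0.69914982 -0.10049274  0.1007912 ] 0.019
scene [ 0.77460118 -0.39018121  0.8876519 ] [-0.2303692   0.44535903 -0.86520828] 417.3680265636707
rivet [317. 367.] 0.72 [ 0.709 -0.292  0.041]
rivet [267. 353.] 0.47 [ 0.613 -0.315  0.053]
rivet [327.  87.] 0.24 [0.414 0.347 0.059]
box [336. 158.] 0.89 [0.533 0.156 0.043]
rack [265. 324.] 0.96 [ 0.579 -0.267  0.034]
rack [171. 263.] 0.93 [ 0.331 -0.246  0.036]
spent [264. 287.] 0.49 [ 0.542 -0.206  0.047]
eraser [250. 205.] 0.56 [ 0.4   -0.04   0.017]
glue [388. 259.] 0.56 [ 0.75  -0.048  0.08 ]
cup [434. 215.] 0.81 [0.802 0.128 0.017]
battery [329.  88.] 0.57 [0.42  0.349 0.055]
top [0.2911055  0.03117159 1.30402043] [ 0.198338   -0.00342007 -0.98012772] 468.3735448667809
rivet [435. 142.] 0.64 [ 0.701 -0.298  0.033]
rivet [197. 252.] 0.63 [0.39  0.358 0.064]
box [271. 204.] 0.64 [0.521 0.166 0.044]
box [424. 187.] 0.2 [ 0.574 -0.265  0.01 ]
rack [418. 276.] 0.8 [ 0.326 -0.231  0.033]
rack [423. 188.] 0.79 [ 0.575 -0.263  0.003]
spent [404. 197.] 0.39 [ 0.539 -0.199  0.048]
eraser [350. 250.] 0.43 [ 0.398 -0.052  0.013]
glue [345. 128.] 0.6 [ 0.726 -0.039  0.086]
cup [296. 102.] 0.96 [0.828 0.1   0.027]
battery [198. 251.] 0.59 [0.392 0.355 0.064]
battery [272. 205.] 0.26 [0.519 0.163 0.047]
```

View pics/scene0.png

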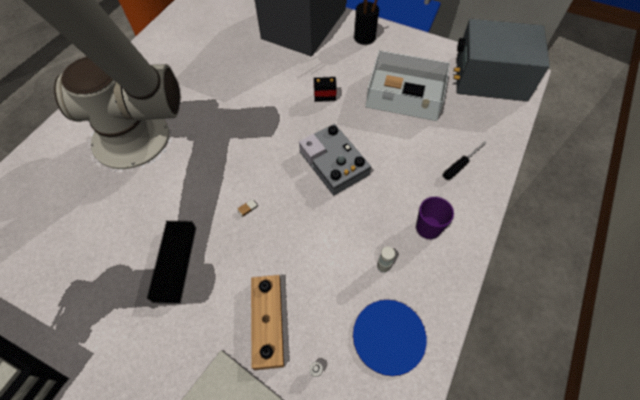

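View pics/top0.png

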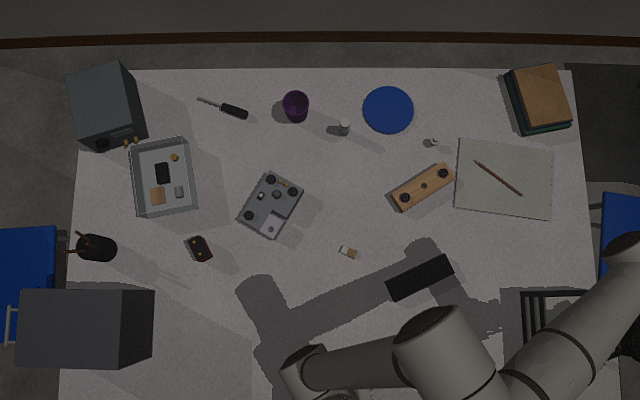

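The wooden rack is at scene (266,322), with black rivets at (264,286) and (266,352). The white look-alike is at (318,367), a black rack at (172,262), and the box's bracket at (313,147). I'll enlarge both rivets and the bracket.

```bash
python3 - <<'E'
import pickle,cv2,numpy as np
s=pickle.load(open('scene.pkl','rb'))['color'];t=pickle.load(open('top.pkl','rb'))['color']
def cr(im,u,v,w=50,o=400): return cv2.resize(cv2.convertScaleAbs(im[v-w//2:v+w//2,u-w//2:u+w//2],alpha=1.6,beta=20),(o,o),interpolation=cv2.INTER_CUBIC)
a=np.hstack([cr(s,264,287,40,266),cr(s,266,350,40,266),cr(s,330,155,80,266)])
b=np.hstack([cr(t,406,200,40,266),cr(t,443,174,40,266),cr(t,270,204,80,266)])
cv2.imwrite('pics/crop0.png',np.vstack([a,b]))
E
```

```text
(no output)
```

View pics/crop0.png

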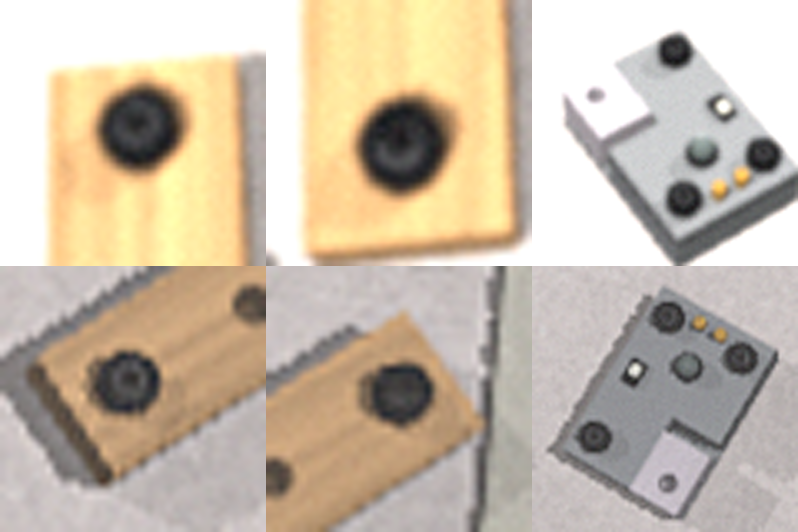

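```bash
python3 - <<'E'
import pickle
from h import *
for n,cs in [('scene',[(264,286),(266,351)]),('top',[(405,198),(443,173)])]:
    p=pickle.load(open(n+'.pkl','rb'))
    for u,v in cs:
        uu,vv=np.meshgrid(np.arange(u-8,u+9),np.arange(v-8,v+9))
        z=p['z_map'][vv,uu]
        W=cam2world(p,np.c_[uu.ravel(),vv.ravel()],z.ravel()).reshape(17,17,3)
        print(n,u,v);print((W[...,2]*1000).round().astype(int))
s=pickle.load(open('scene.pkl','rb'))['color'];t=pickle.load(open('top.pkl','rb'))['color']
def cr(im,u,v,w=28,o=390):
    c=im[v-w//2:v+w//2,u-w//2:u+w//2].astype(float); c=np.clip(255*(c/120)**0.6,0,255).astype(np.uint8)
    return cv2.resize(c,(o,o//4*3),interpolation=cv2.INTER_CUBIC)
cv2.imwrite('pics/crop1.png',np.vstack([np.hstack([cr(s,264,286),cr(s,266,351)]),np.hstack([cr(t,405,198),cr(t,443,173)])]))
E
```

```text
scene 264 286
[[ 34  37  38  36  34  36  36  36  33  38  34  34  36  36  38  33  36]
 [ 35  36  36  37  34  35  34  37  47  48  39  34  39  33  38  35  34]
 [ 36  36  37  37  34  48  52  48  48  45  47  47  46  34  38  33  37]
 [ 36  34  34  32  46  48  50  51  50  47  45  49  49  47  33  34  35]
 [ 38  37  40  45  46  47  46  47  48  47  48  46  47  47  35  38  35]
 [ 39  35  35  47  50  47  49  49  47  47  50  47  46  47  46  34  37]
 [ 37  37  35  46  47  50  49  45  48  48  49  46  47  46  49  37  37]
 [ 34  36  45  47  45  48  51  48  47  47  49  46  46  47  46  33  36]
 [ 36  35  35  49 888  48  47  52  49  46  47  47  47  50  46  37  36]
 [ 36  35  35  48  48  46  47  47  47  46  46  47  48  49  46  36  36]
 [ 36  35  36  49  47  45  46  50  47  46  45  49  49  46  40  33  36]
 [ 38  34  34  34  48  48  47  45  48  47  45  48  51  43  36  38  37]
 [ 36  36  34  35  41  48  48  48  47  47  48  46  45  34  36  35  38]
 [ 36  37  37  37  34  39  44  44  45  40  42  42  35  36  37  35  33]
 [ 37  34  38  35  35  37  36  39  39  37  37  35  32  37  35  36  34]
 [ 35  35  38  37  39
[... 2216 characters left out ...]
35 32 35 32 32 32 45 42 46 45 44 37 34 35 32 -2 -3]
 [37 32 33 33 37 45 45 47 50 49 51 43 33 35 37 -4  0]
 [31 39 36 30 37 48 46 46 54 56 55 45 46 34 36 37 -2]
 [36 34 33 31 42 47 47 48 57 55 57 49 46 36 32 35 33]
 [38 34 31 35 43 45 47 47 53 58 55 45 46 35 37 36 35]
 [34 37 42 33 41 45 49 47 48 51 46 50 50 37 28 33 37]
 [37 33 37 37 39 42 43 50 49 47 47 48 34 30 36 39 31]
 [40 32 36 28 40 41 48 51 48 46 49 43 32 37 38 34 34]
 [32 32 32 36 37 34 42 46 44 47 44 34 35 34 36 37 32]
 [38 32 34 33 34 29 32 34 36 35 36 37 38 34 36 34 34]
 [32 33 37 33 34 35 36 36 38 34 37 34 36 31 38 40 36]
 [36 33 32 37 29 32 33 35 37 36 36 36 35 35 34 32 35]
 [32 31 32 31 30 38 39 36 29 32 36 33 31 33 34 33 12]]
```

View pics/crop1.png

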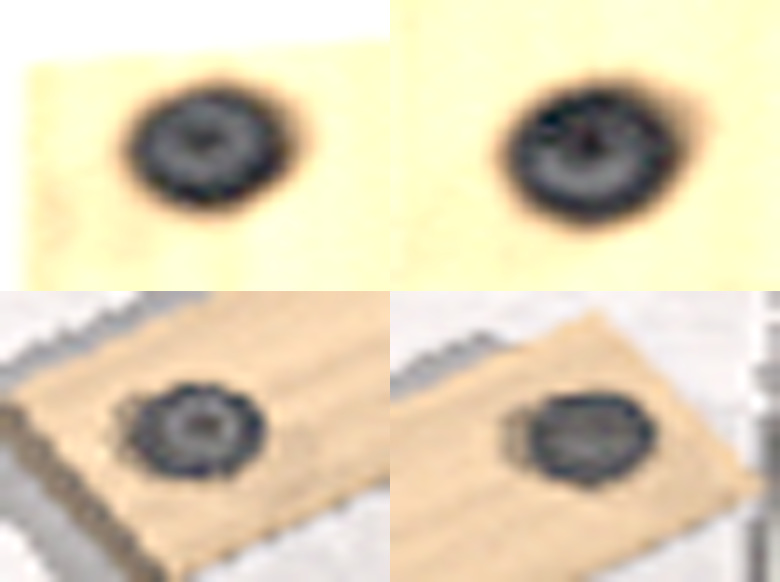

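Only the rivet at scene (266,351) / top (443,173) has a central patch about 9 mm above its head. It is black and in the wooden rack, so it is the unused one; (264,286) is spent. Next I'll localise the rivet, the box and the hole.

```bash
cat > loc.py <<'E'
import pickle
from h import *
from scipy import ndimage
from scipy.optimize import least_squares
def cloud(p,c,r):
    v,u=np.mgrid[0:400,0:640]; z=p['z_map']
    W=cam2world(p,np.c_[u.ravel(),v.ravel()],z.ravel())
    m=(z.ravel()>0)&(np.hypot(W[:,0]-c[0],W[:,1]-c[1])<r)
    return W[m],np.c_[u.ravel(),v.ravel()][m],p['color'].reshape(-1,3)[m]
for n in ['scene','top']:
    p=pickle.load(open(n+'.pkl','rb'))
    for nm,c in [('rivet',(0.606,-0.327)),('spent',(0.54,-0.2))]:
        W,uv,col=cloud(p,c,0.03)
        for h,sel in [(0.047,(W[:,2]>.042)&(W[:,2]<.0515)),(0.047,W[:,2]>.042)]:
            # dark mask too -> rays to plane of head top
            q=plane(p,uv[sel],h)
            (cx,cy),r=cv2.minEnclosingCircle(q[:,:2].astype(np.float32))
            print(n,nm,sel.sum(),'mean',q[:,:2].mean(0).round(4),'med W',np.median(W[sel],0).round(4),'circ',round(cx,4),round(cy,4),round(r,4))
        if nm=='rivet':
            s=W[:,2]>.0525; print('pin', np.median(W[s],0).round(4))
    # box
    W,uv,col=cloud(p,(0.525,0.165),0.13)
    top=(W[:,2]>.038)&(W[:,2]<.052)
    print('box',n,top.sum(),cv2.minAreaRect(W[top][:,:2].astype(np.float32)),np.median(W[top][:,2]))
    img=np.zeros((400,640),np.uint8); s=W[:,2]>.0525; img[uv[s][:,1],uv[s][:,0]]=1
    l,k=ndimage.label(img)
    for i in range(1,k+1):
        a=l[uv[:,1],uv[:,0]]==i
        if a.sum()>8: print('  blob',a.sum(),uv[a].mean(0).round(1),plane(p,uv[a],.057).mean(0).round(4), np.median(W[a][:,2]).round(4))
    # hole
    bh=[(313,147)] if n=='scene' else [(270,229)]
    g=p['color'].mean(2); u,v=bh[0]; print(g[v-12:v+13,u-13:u+14].round().astype(int) )
E
python3 loc.py
```

```text
scene rivet 127 mean [ 0.6097 -0.3123] med W [ 0.6103 -0.3124  0.0466] circ 0.6095 -0.3121 0.0131
scene rivet 151 mean [ 0.6093 -0.3122] med W [ 0.6096 -0.3124  0.0471] circ 0.6095 -0.3121 0.0131
pin [ 0.6088 -0.3122  0.0565]
scene spent 122 mean [ 0.5404 -0.2011] med W [ 0.5411 -0.2013  0.0472] circ 0.5402 -0.2011 0.0134
scene spent 124 mean [ 0.5403 -0.2011] med W [ 0.5408 -0.2013  0.0472] circ 0.5402 -0.2011 0.0134
box scene 2025 ((0.522612452507019, 0.1662653535604477), (0.11246264725923538, 0.16204680502414703), 59.51256561279297) 0.04545129784996271
  blob 75 [332.5 128.8] [0.4906 0.2251 0.057 ] 0.0572
  blob 9 [347.1 146.1] [0.5466 0.1921 0.057 ] 0.0535
  blob 58 [340.7 158.8] [0.5487 0.1508 0.057 ] 0.0613
  blob 82 [359.2 160.3] [0.5907 0.1663 0.057 ] 0.0572
  blob 18 [352.5 167.2] [0.5845 0.1409 0.057 ] 0.0576
  blob 86 [335.3 173.6] [0.5555 0.1064 0.057 ] 0.0575
  blob 17 [345.9 170.9] [0.5748 0.1245 0.057 ] 0.0576
[[171 170 172 176 175 171 171 174 175 172 173 173 172 167 152 132 118 113
  119 118 117 119 114 107 104 105 108]
 [169 172 173 176 178 175 173 172 173 171 171 17
[... 5661 characters left out ...]
 103 102 105 102 101]
 [111 114 111 117 107  74  59  63  64  59  70  84 101 110 111 110 113  95
   64  50  73 100 104 103 100 102 100]
 [108 107 108 107 114 102  99 100  75  63  61  61  69  89 109 116 109  77
   53  58  90 104 104 104 102  99  96]
 [112 109 108 109 109 114 118 119 107  72  60  63  59  59  77  99  87  61
   53  68 101 104 105  99 100  99  97]
 [110 110 112 112 109 111 111 115 117 105  97  73  57  60  47  68  56  54
   61  88 100 106 103 101 101  98  99]
 [109 111 111 110 110 110 110 113 112 115 116  98  93  93  96  94  93  89
   87  99 100 101 102 104  99 102 103]
 [109 109 109 110 108 110 113 113 113 107 110 107 111 113 115 115 115 112
  105 100  99  99 100 104 100 103 105]]
```

```bash
cat > box.py <<'E'
import pickle
from h import *
from scipy.optimize import least_squares
M=np.array([[58,-35],[-58,-35],[-58,35]])/1000
obs={'scene':[(.4906,.2251),(.5907,.1663),(.5555,.1064)],'top':[(.4904,.2257),(.5883,.1671),(.5533,.1068)]}
H={}
for n in obs:
    o=np.array(obs[n]); R=lambda a:np.array([[np.cos(a),-np.sin(a)],[np.sin(a),np.cos(a)]])
    s=least_squares(lambda q:(M@R(q[2]).T+q[:2]-o).ravel(),[.522,.166,2.6])
    print(n,s.x.round(4),np.degrees(s.x[2]),'res',(s.fun*1000).round(1))
    p=pickle.load(open(n+'.pkl','rb')); g=p['color'].mean(2)
    u,v=(309,143) if n=='scene' else (270,229)
    if n=='top': u,v=(271,229)
    r=7 if n=='scene' else 4
    vv,uu=np.mgrid[v-r+0:v+r,u-r:u+r+1]
    if n=='scene': vv,uu=np.mgrid[139:148,305:314]; hi=170
    else: vv,uu=np.mgrid[225:234,267:275]; hi=110
    w=np.clip(hi-g[vv,uu],0,50 if n=='scene' else 25)
    c=[(uu*w).sum()/w.sum(),(vv*w).sum()/w.sum()]
    X=plane(p,[c],.045)[0]; print('hole px',np.round(c,2),X.round(4),'in box',((X[:2]-s.x[:2])@R(s.x[2])*1000).round(1))
    print('corner',(R(s.x[2])@[.048,.035]+s.x[:2]).round(4),'xdir',R(s.x[2])[:,0].round(4))
E
python3 box.py; python3 -c "
from rig import observe;o=observe();print(o['qpos'],o['t'],o['gripper_width'])
from scipy.spatial.transform import Rotation as R
print(R.from_quat(o['eef_rot'],scalar_first=True).as_matrix().round(3))"
```

```text
scene [0.523  0.1656 2.6123] 149.67178429126955 res [ 0.   0.   0.1  0.2 -0.1 -0.3]
hole px [308.71 143.22] [0.4529 0.166  0.045 ] in box [60.8 35.1]
corner [0.4639 0.1597] xdir [-0.8631  0.505 ]
top [0.5214 0.1664 2.6031] 149.14584412630032 res [-0.8  0.5  0.9 -0.4 -0.  -0.2]
hole px [270.55 228.9 ] [0.453  0.1658 0.045 ] in box [58.4 35.6]
corner [0.4623 0.161 ] xdir [-0.8585  0.5129]
[-1.02637618e+00  3.84632080e-01  7.87726045e-03 -1.01366190e-05
 -1.19401884e+00 -2.58597811e-01] 1.0 0.08688341447174545
[[ 0.959  0.    -0.282]
 [ 0.282 -0.     0.959]
 [ 0.    -1.    -0.   ]]
```

```bash
python3 -m crank '[[[0.6,0.36,0.24,0,0,0,0],[0.6,0.36,0.24,0,0,0,0],[0.6,0.36,0.24,0,0,0,0],[0.6,0.36,0.24,0,0,0,0],[0.6,0.36,0.24,0,0,0,0],[0.6,0.36,0.24,0,0,0,0],[0.6,0.36,0.24,0,0,0,0],[0.6,0.36,0.24,0,0,0,0],[0.6,0.36,0.24,0,0,0,0],[0.6,0.36,0.24,0,0,0,0],[0.6,0,0,0,0,0,0],[0.6,0,0,0,0,0,0]]]' 10
```

```text
t: 2.5
eef_pos: [0.6079, -0.3116, 0.2413]
eef_rot: [0.7, -0.7, -0.101, 0.101]
wrist_force: [-0.2, -0.3, 0.6]
gripper_width: 0.0524
```

```bash
python3 -m crank '[[[0.6,0,0,-0.3,0,0,0],[0.6,0,0,-0.3,0,0,0],[0.6,0,0,-0.3,0,0,0],[0.6,0,0,-0.3,0,0,0],[0.6,0,0,-0.2,0,0,0],[0.6,0,0,-0.13,0,0,0],[0.6,0,0,0,0,0,0],[0.6,0,0,0,0,0,0]]]' 5; python3 - <<'E'
from h import *
p=imaging.get_image('scene');cv2.imwrite('pics/g0.png',cv2.resize(p['color'][270:400,180:360],None,fx=4,fy=4,interpolation=2))
E
```

```text
t: 3.5
eef_pos: [0.6088, -0.3123, 0.0594]
eef_rot: [-0.699, 0.7, 0.101, -0.1]
wrist_force: [-0.3, -0.4, -0.2]
gripper_width: 0.052
```

View pics/g0.png

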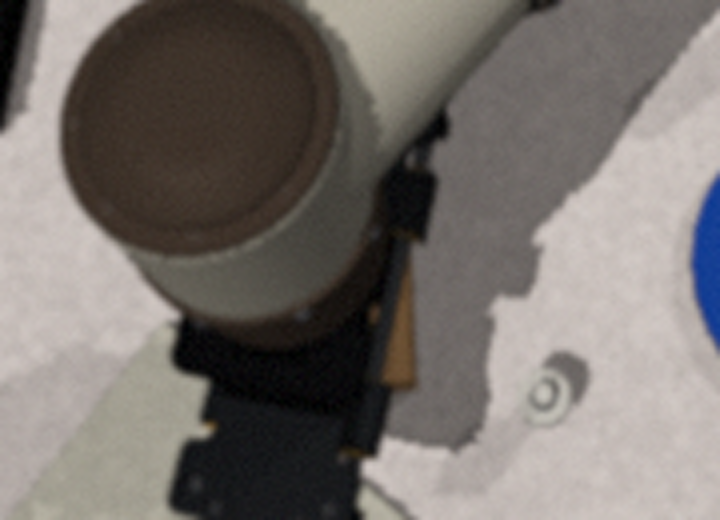

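```bash
python3 -m crank '[[[0.2,0,0,0,0,0,0],[0.2,0,0,0,0,0,0],[0.2,0,0,0,0,0,0],[0.2,0,0,0,0,0,0],[0.2,0,0,0,0,0,0],[0.2,0,0,0,0,0,0]]]' 5; python3 -c "
from rig import observe;print(observe()['qpos'].round(3))"
```

```text
t: 4.3
eef_pos: [0.6083, -0.3116, 0.0581]
eef_rot: [-0.7, 0.7, 0.101, -0.101]
wrist_force: [0.2, 0.7, 0.9]
gripper_width: 0.0255
[-0.237  0.642 -0.045  0.    -0.884 -1.048]
```

```bash
python3 -m crank '[[[0.6,0,0,0,0,0,0],[0.6,0,0,0,0,0,0],[0.6,0,0,0,0,0,0],[0.6,0,0,0,0,0,0.0556],[0.6,0,0,0,0,0,0.0556],[0.6,0,0,0,0,0,0.0556],[0.6,0,0,0,0,0,0.0556],[0.6,0,0,0,0,0,0.0556],[0.6,0,0,0,0,0,0.0556],[0.6,0,0,0,0,0,0.0556],[0.6,0,0,0,0,0,0.0556],[0.6,0,0,0,0,0,0.0556]]]' 5; python3 -m crank '[[[0.6,0,0,0,0,0,0],[0.6,0,0,0,0,0,0],[0.2,0,0,0,0,0,0],[0.2,0,0,0,0,0,0],[0.2,0,0,0,0,0,0],[0.2,0,0,0,0,0,0],[0.2,0,0,0,0,0,0],[0.2,0,0,0,0,0,0]]]' 20; python3 -c "
from rig import observe;print(observe()['qpos'].round(3))"
```

```text
t: 5.8
eef_pos: [0.6082, -0.3117, 0.0579]
eef_rot: [0.422, -0.422, -0.568, 0.568]
wrist_force: [0.1, -0.0, -0.1]
gripper_width: 0.0524
t: 6.8
eef_pos: [0.6082, -0.3116, 0.0579]
eef_rot: [0.423, -0.423, -0.566, 0.566]
wrist_force: [-0.9, 0.4, -0.1]
gripper_width: 0.0249
[-0.237  0.642 -0.045  0.    -0.884  0.524]
```

```bash
python3 -m crank '[[[0.2,0,0,0.1,0,0,0],[0.2,0,0,0.2,0,0,0],[0.2,0,0,0.2,0,0,0],[0.2,0,0,0.2,0,0,0],[0.2,0,0,0.2,0,0,0],[0.2,0,0,0.2,0,0,0],[0.2,0,0,0,0,0,0]]]' 20; python3 - <<'E'
from h import *
for n in ['scene','top']:
    p=imaging.get_image(n);cv2.imwrite(f'pics/g1{n}.png',p['color'])
    o=observe(); u,v=proj(p,[o['eef_pos']])[0].astype(int);print(n,u,v,o['gripper_width'],o['wrist_force'].round(2))
E
```

```text
t: 7.68
eef_pos: [0.6095, -0.3121, 0.1933]
eef_rot: [-0.421, 0.425, 0.567, -0.566]
wrist_force: [-0.3, -0.3, -0.2]
gripper_width: 0.0248
scene 254 334 0.02498737181649375 [ 0.42 -0.07 -1.11]
top 457 158 0.024762540635531818 [ 0.56 -0.32 -1.93]
```

View pics/g1scene.png

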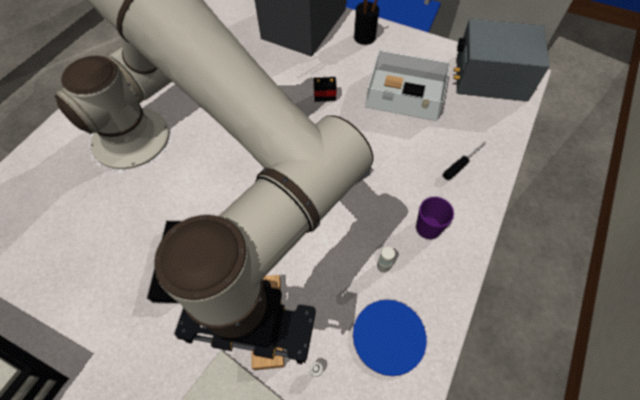

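```bash
python3 -m crank '[[[0.2,-0.129,0.398,0,0,0,0],[0.2,-0.129,0.398,0,0,0,0],[0.2,-0.129,0.398,0,0,0,0],[0.2,-0.129,0.398,0,0,0,0],[0.2,-0.129,0.398,0,0,0,0],[0.2,-0.129,0.398,0,0,0,0],[0.2,-0.129,0.398,0,0,0,0],[0.2,-0.129,0.398,0,0,0,0],[0.2,-0.129,0.398,0,0,0,0],[0.2,-0.129,0.398,0,0,0,0],[0.2,0,0,0,0,0,0],[0.2,0,0,0,0,0,0]]]' 20; python3 - <<'E'
from h import *
for n in ['scene','top']:
    p=imaging.get_image(n);cv2.imwrite(f'pics/g2{n}.png',p['color'])
    o=observe();print(o['eef_pos'].round(4),o['wrist_force'].round(2), o['gripper_width'])
E
```

```text
t: 9.28
eef_pos: [0.4528, 0.1656, 0.189]
eef_rot: [0.423, -0.423, -0.566, 0.567]
wrist_force: [-0.5, -0.1, -1.8]
gripper_width: 0.0249
[0.4531 0.1652 0.1892] [-0.05 -1.08  0.62] 0.025133801927920942
[0.4533 0.1649 0.1894] [ 0.17  0.41 -0.46] 0.024427559702189232
```

View pics/g2scene.png

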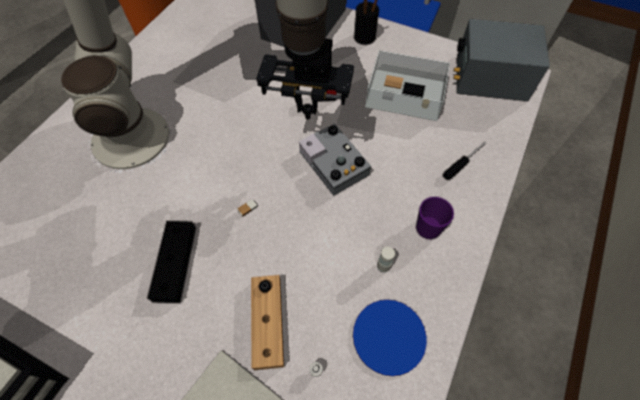

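```bash
python3 -m crank '[[[0.2,0,0.01,-0.2,0,0,0],[0.2,0,0,-0.2,0,0,0],[0.2,0,0,-0.2,0,0,0],[0.2,0,0,-0.18,0,0,0],[0.2,0,0,0,0,0,0],[0.2,0,0,0,0,0,0]]]' 20; python3 - <<'E'
from h import *
p=imaging.get_image('scene');cv2.imwrite(f'pics/g3.png',cv2.resize(p['color'][80:200,260:400],None,fx=5,fy=5,interpolation=2))
E
```

```text
t: 10.12
eef_pos: [0.4542, 0.1669, 0.097]
eef_rot: [-0.423, 0.424, 0.567, -0.566]
wrist_force: [0.5, 0.4, -0.3]
gripper_width: 0.0251
```

View pics/g3.png

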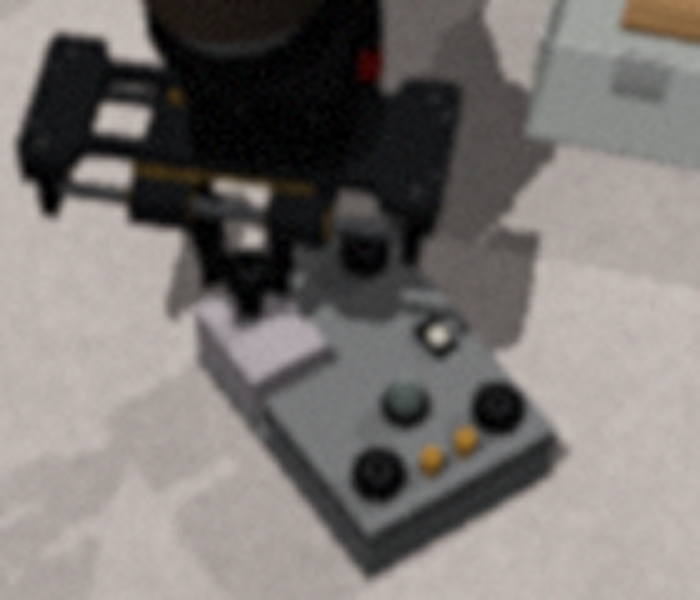

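```bash
python3 -m crank '[[[0.2,0,0,-0.025,0,0,0],[0.2,0,0,-0.01,0,0,0],[0.2,0,0,0,0,0,0]]]' 20; python3 -m crank '[[[0.2,0,0,-0.01,0,0,0],[0.2,0,0,0,0,0,0]]]'; python3 -m crank '[[[0.2,0,0,-0.01,0,0,0],[0.2,0,0,0,0,0,0]]]'
```

```text
t: 10.55
eef_pos: [0.4534, 0.1672, 0.0922]
eef_rot: [-0.423, 0.423, 0.566, -0.566]
wrist_force: [-0.3, -0.5, -0.2]
gripper_width: 0.025
t: 10.8
eef_pos: [0.4533, 0.1672, 0.0909]
eef_rot: [0.423, -0.423, -0.566, 0.566]
wrist_force: [0.4, 0.5, -0.2]
gripper_width: 0.0249
t: 11.05
eef_pos: [0.4535, 0.1672, 0.0898]
eef_rot: [-0.423, 0.423, 0.566, -0.566]
wrist_force: [0.7, -0.9, 0.5]
gripper_width: 0.0253
```

```bash
python3 -m crank '[[[0.2,0,0,-0.01,0,0,0],[0.2,0,0,0,0,0,0]]]'
```

```text
t: 11.3
eef_pos: [0.4537, 0.1672, 0.0893]
eef_rot: [-0.423, 0.423, 0.567, -0.566]
wrist_force: [-2.5, -0.5, 5.8]
gripper_width: 0.0248
```

```bash
python3 -m crank '[[[0.2,-0.007,-0.005,0,0,0,0],[0.2,0,0,0,0,0,0]]]'
```

```text
t: 11.55
eef_pos: [0.4533, 0.167, 0.0892]
eef_rot: [-0.423, 0.424, 0.567, -0.566]
wrist_force: [0.5, -0.7, 3.3]
gripper_width: 0.0249
```

```bash
python3 -m crank '[[[0.2,0,-0.003,-0.008,0,0,0],[0.2,0,0,0,0,0,0]]]'; python3 -c "
from rig import observe;o=observe();print(o['eef_pos'].round(4),o['wrist_force'].round(2))"
```

```text
t: 11.8
eef_pos: [0.4519, 0.1658, 0.0868]
eef_rot: [0.424, -0.423, -0.566, 0.567]
wrist_force: [-0.0, 0.2, -0.9]
gripper_width: 0.025
[0.4519 0.1658 0.0868] [-0.04  0.16 -0.92]
```

```bash
python3 -m crank '[[[0.2,0,0,-0.01,0,0,0],[0.2,0,0,-0.01,0,0,0],[0.2,0,0,0,0,0,0]]]'
```

```text
t: 12.18
eef_pos: [0.4524, 0.1661, 0.085]
eef_rot: [0.423, -0.423, -0.566, 0.567]
wrist_force: [0.8, -1.1, -0.2]
gripper_width: 0.0251
```

```bash
python3 -m crank '[[[0.2,0,0,-0.012,0,0,0],[0.2,0,0,-0.012,0,0,0],[0.2,0,0,0,0,0,0]]]'
```

```text
t: 12.55
eef_pos: [0.4525, 0.1661, 0.0822]
eef_rot: [0.423, -0.423, -0.566, 0.566]
wrist_force: [0.4, -0.3, -0.3]
gripper_width: 0.0252
```

Free in the hole; I'll continue down towards z ≈ 0.068.

```bash
python3 -m crank '[[[0.2,0,0,-0.015,0,0,0],[0.2,0,0,-0.015,0,0,0],[0.2,0,0,-0.015,0,0,0],[0.2,0,0,0,0,0,0]]]'
```

```text
t: 13.05
eef_pos: [0.4525, 0.1661, 0.0767]
eef_rot: [0.423, -0.423, -0.566, 0.567]
wrist_force: [-0.1, -0.7, -0.6]
gripper_width: 0.0248
```

```bash
python3 -m crank '[[[0.2,0,0,-0.015,0,0,0],[0.2,0,0,-0.015,0,0,0],[0.2,0,0,-0.01,0,0,0],[0.2,0,0,0,0,0,0]]]'
```

```text
t: 13.55
eef_pos: [0.4525, 0.1661, 0.072]
eef_rot: [0.423, -0.423, -0.566, 0.566]
wrist_force: [-0.5, 0.2, -1.1]
gripper_width: 0.0248
```

```bash
python3 -m crank '[[[0.2,0,0,-0.015,0,0,0],[0.2,0,0,-0.008,0,0,0],[0.2,0,0,0,0,0,0]]]'
```

```text
t: 13.92
eef_pos: [0.4525, 0.1662, 0.0692]
eef_rot: [0.423, -0.423, -0.566, 0.566]
wrist_force: [-0.1, 0.6, -0.6]
gripper_width: 0.0251
```

```bash
python3 -m crank '[[[0.2,0,0,-0.007,0,0,0],[0.2,0,0,0,0,0,0]]]'
```

```text
t: 14.18
eef_pos: [0.4525, 0.1662, 0.0684]
eef_rot: [0.423, -0.423, -0.566, 0.566]
wrist_force: [0.3, 0.1, -1.3]
gripper_width: 0.0247
```

```bash
python3 -m crank '[[[0.2,0,0,-0.005,0,0,0],[0.2,0,0,0,0,0,0]]]'
```

```text
t: 14.42
eef_pos: [0.4526, 0.1662, 0.0679]
eef_rot: [-0.423, 0.423, 0.566, -0.566]
wrist_force: [0.0, 0.5, -0.0]
gripper_width: 0.0251
```

```bash
python3 -m crank '[[[0.2,0,0,-0.005,0,0,0],[0.2,0,0,0,0,0,0]]]'
```

```text
t: 14.68
eef_pos: [0.4526, 0.1662, 0.0678]
eef_rot: [-0.423, 0.423, 0.566, -0.566]
wrist_force: [-1.4, -1.4, 5.2]
gripper_width: 0.0249
```

```bash
python3 -m crank '[[[0.5,0,0,0,0,0,0],[0.5,0,0,0,0,0,0],[0.5,0,0,0,0,0,0],[0.5,0,0,0,0,0,0],[0.5,0,0,0.15,0,0,0],[0.5,0,0,0.25,0,0,0],[0.5,0,0,0.3,0,0,0],[0.5,0.2,-0.3,0.3,0,0,0],[0.5,0.2,-0.5,0.1,0,0,0],[0.5,0.2,-0.5,0,0,0,0],[0.5,0,-0.5,0,0,0,0],[0.5,0,0,0,0,0,0]]]'; python3 - <<'E'
from h import *
import pickle
o=observe();print(o['eef_pos'].round(4),o['wrist_force'].round(2))
for n in ['scene','top']:
    p=imaging.get_image(n);pickle.dump(p,open(n+'2.pkl','wb'));cv2.imwrite(f'pics/g4{n}.png',p['color'])
p=pickle.load(open('scene2.pkl','rb'));cv2.imwrite(f'pics/g4.png',cv2.resize(p['color'][100:200,260:400],None,fx=5,fy=5,interpolation=2))
E
```

```text
t: 16.18
eef_pos: [0.522, -0.0484, 0.1982]
eef_rot: [0.425, -0.425, -0.565, 0.565]
wrist_force: [0.3, 0.2, -0.1]
gripper_width: 0.0435
[ 0.522  -0.0484  0.1982] [ 0.26  0.22 -0.08]
```

View pics/g4.png

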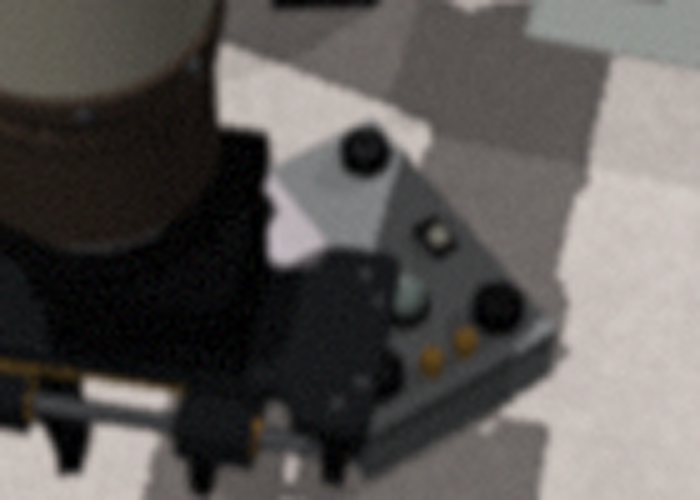

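Gripper hides the bracket in the scene view, so I'll check the top view.

```bash
python3 - <<'E'
from h import *
import pickle
p=pickle.load(open('top2.pkl','rb'));cv2.imwrite(f'pics/g4t.png',cv2.resize(cv2.convertScaleAbs(p['color'][150:270,210:350],alpha=2),None,fx=5,fy=5,interpolation=2))
E
```

```text
(no output)
```

View pics/g4t.png

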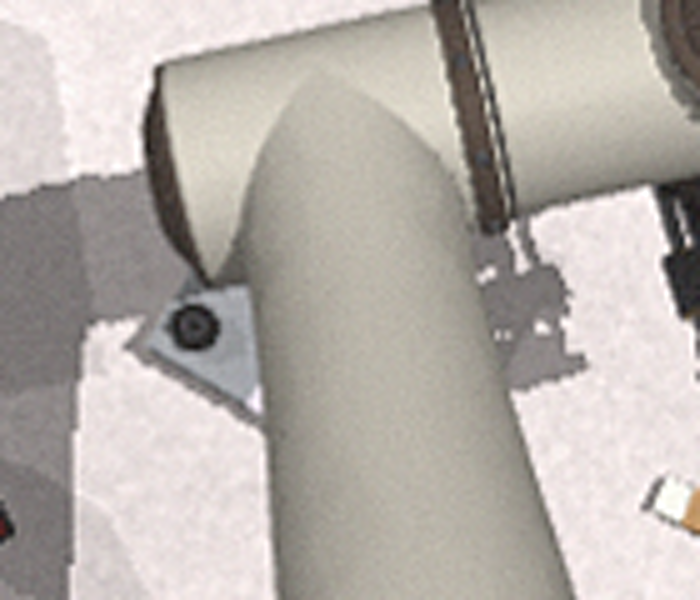

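```bash
python3 -m crank '[[[0,0,-0.45,0,0,0,0],[0,0,-0.45,0,0,0,0],[0,0,-0.3,0,0,0,0],[0,0,0,0,0,0,0]]]'; python3 - <<'E'
from h import *
import pickle
a=[]
for n in ['scene','top']:
    p=imaging.get_image(n);pickle.dump(p,open(n+'2.pkl','wb'))
    u,v=(330,155) if n=='scene' else (270,204)
    a.append(cv2.resize(cv2.convertScaleAbs(p['color'][v-35:v+35,u-35:u+35],alpha=1 if n=='scene' else 2),(400,400),interpolation=2))
    vv,uu=np.mgrid[0:400,0:640]; W=cam2world(p,np.c_[uu.ravel(),vv.ravel()],p['z_map'].ravel())
    s=(np.hypot(W[:,0]-.4526,W[:,1]-.1662)<.02)&(p['z_map'].ravel()>0); Z=W[s,2]
    hd=W[s][(Z>.05)&(Z<.0605)]; pn=W[s][Z>.0625]
    print(n,s.sum(),'head',len(hd),np.median(hd,0),'pin',len(pn),np.median(pn,0) if len(pn) else None)
cv2.imwrite('pics/g5.png',np.hstack(a))
E
```

```text
t: 16.77
eef_pos: [0.5228, -0.1892, 0.1984]
eef_rot: [0.424, -0.424, -0.566, 0.566]
wrist_force: [0.4, 0.4, 0.3]
gripper_width: 0.0117
scene 194 head 68 [0.45565673 0.16141229 0.05749081] pin 12 [0.45412647 0.16467792 0.06706142]
top 187 head 54 [0.45207848 0.16730859 0.05767563] pin 10 [0.45289039 0.16636464 0.06660414]
```

View pics/g5.png

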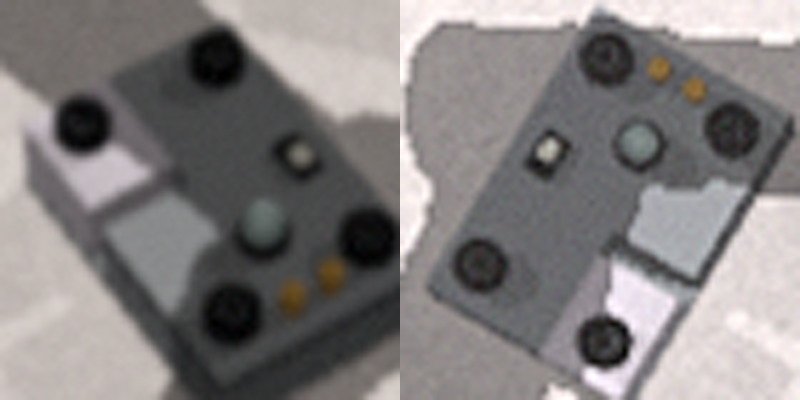

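```bash
python3 -m crank '[[[0,-0.1,0.5,0,0,0,0],[0,-0.1,0.5,0,0,0,0],[0,-0.1,0.5,0,0,0,0],[0,-0.1,0.5,0,0,0,0],[0,-0.1,0.5,0,0,0,0],[0,-0.1,0.5,0,0,0,0],[0,0,0,-0.3,0,0,0],[0,0,0,-0.3,0,0,0],[0,0,0,-0.2,0,0,0],[0,0,0,-0.07,0,0,0],[0,0,0,0,0,0,0],[0,0,0,0,0,0,0]]]' 40; python3 -c "
from rig import observe;o=observe();print(o['eef_pos'].round(4),o['wrist_force'].round(2),o['gripper_width'])"
```

```text
t: 18.38
eef_pos: [0.4511, 0.1719, 0.0954]
eef_rot: [-0.423, 0.423, 0.567, -0.566]
wrist_force: [0.8, 0.5, 0.6]
gripper_width: 0.0005
[0.4511 0.1719 0.0954] [0.78 0.5  0.59] 0.0005364009716435768
```

```bash
python3 -m crank '[[[0,0.0125,-0.0475,-0.03,0,0,0],[0,0,0,0,0,0,0],[0,0,0,0,0,0,0]]]' 40; python3 -c "
from rig import observe;o=observe();print(o['eef_pos'].round(4),o['wrist_force'].round(2),o['gripper_width'])"
```

```text
t: 18.75
eef_pos: [0.4523, 0.1652, 0.0909]
eef_rot: [-0.423, 0.424, 0.566, -0.566]
wrist_force: [0.5, 1.1, 0.2]
gripper_width: 0.0
[0.4523 0.1652 0.0909] [0.52 1.09 0.23] 3.59209016095882e-05
```

```bash
python3 -m crank '[[[0,0,0.006,-0.02,0,0,0],[0,0,0,0,0,0,0],[0,0,0,0,0,0,0]]]' 40;  python3 -m crank '[[[0,0,0,-0.01,0,0,0],[0,0,0,0,0,0,0]]]'; python3 -m crank '[[[0,0,0,-0.008,0,0,0],[0,0,0,0,0,0,0]]]'
```

```text
t: 19.12
eef_pos: [0.4521, 0.1662, 0.0882]
eef_rot: [0.423, -0.423, -0.566, 0.566]
wrist_force: [-0.1, 0.2, 0.5]
gripper_width: 0.0005
t: 19.38
eef_pos: [0.4521, 0.1661, 0.087]
eef_rot: [0.423, -0.423, -0.566, 0.566]
wrist_force: [-0.4, -0.1, 0.2]
gripper_width: 0.0002
t: 19.62
eef_pos: [0.4521, 0.1661, 0.0861]
eef_rot: [0.423, -0.423, -0.566, 0.566]
wrist_force: [0.2, 0.6, -0.2]
gripper_width: 0.0004
```

```bash
python3 -m crank '[[[0,0,0,-0.006,0,0,0],[0,0,0,0,0,0,0]]]'
```

```text
t: 19.88
eef_pos: [0.4521, 0.1661, 0.0854]
eef_rot: [0.423, -0.423, -0.566, 0.566]
wrist_force: [-0.4, 0.5, -0.0]
gripper_width: 0.0002
```

```bash
python3 -m crank '[[[0,0,0,-0.006,0,0,0],[0,0,0,0,0,0,0]]]';python3 -m crank '[[[0,0,0,-0.006,0,0,0],[0,0,0,0,0,0,0]]]'
```

```text
t: 20.12
eef_pos: [0.4522, 0.1662, 0.085]
eef_rot: [-0.423, 0.423, 0.566, -0.566]
wrist_force: [-0.7, -0.8, 3.1]
gripper_width: 0.0004
t: 20.38
eef_pos: [0.4522, 0.1662, 0.0843]
eef_rot: [-0.423, 0.423, 0.567, -0.566]
wrist_force: [-1.0, -0.6, 4.6]
gripper_width: 0.0005
```

```bash
python3 -m crank '[[[0,0,0,-0.006,0,0,0],[0,0,0,0,0,0,0]]]'
```

```text
t: 20.62
eef_pos: [0.4522, 0.1662, 0.0834]
eef_rot: [-0.423, 0.423, 0.567, -0.566]
wrist_force: [-0.8, -0.3, 4.2]
gripper_width: 0.0005
```

Pin contact at TCP z ≈ 0.085, and it is sliding at about 4–5 N. I'll keep pressing in small steps.

```bash
python3 -m crank '[[[0,0,0,-0.008,0,0,0],[0,0,0,-0.008,0,0,0],[0,0,0,0,0,0,0]]]'
```

```text
t: 21.0
eef_pos: [0.4522, 0.1662, 0.0813]
eef_rot: [-0.423, 0.423, 0.566, -0.566]
wrist_force: [-0.9, -0.2, 4.6]
gripper_width: 0.0005
```

```bash
python3 -m crank '[[[0,0,0,-0.008,0,0,0],[0,0,0,-0.008,0,0,0],[0,0,0,0,0,0,0]]]'
```

```text
t: 21.38
eef_pos: [0.4522, 0.1662, 0.0793]
eef_rot: [-0.423, 0.423, 0.566, -0.566]
wrist_force: [-0.0, 0.3, 4.2]
gripper_width: 0.0004
```

```bash
python3 -m crank '[[[0,0,0,-0.008,0,0,0],[0,0,0,0,0,0,0]]]'
```

```text
t: 21.62
eef_pos: [0.4522, 0.1662, 0.0784]
eef_rot: [-0.423, 0.423, 0.566, -0.566]
wrist_force: [-0.3, -0.1, 4.3]
gripper_width: 0.0003
```

```bash
python3 -m crank '[[[0,0,0,-0.006,0,0,0],[0,0,0,0,0,0,0]]]'
```

```text
t: 21.88
eef_pos: [0.4522, 0.1662, 0.0777]
eef_rot: [-0.423, 0.423, 0.566, -0.566]
wrist_force: [-0.4, -0.7, 4.0]
gripper_width: 0.0002
```

```bash
python3 -m crank '[[[0,0,0,-0.005,0,0,0],[0,0,0,0,0,0,0]]]'
```

```text
t: 22.12
eef_pos: [0.4522, 0.1662, 0.0771]
eef_rot: [-0.423, 0.423, 0.566, -0.566]
wrist_force: [0.3, -0.2, 4.5]
gripper_width: 0.0007
```

```bash
python3 -m crank '[[[0,0,0,-0.004,0,0,0],[0,0,0,0,0,0,0]]]'
```

```text
t: 22.38
eef_pos: [0.4522, 0.1662, 0.0768]
eef_rot: [-0.423, 0.423, 0.566, -0.566]
wrist_force: [-1.4, -0.7, 6.3]
gripper_width: 0.0007
```

```bash
python3 -m crank '[[[0,0,0,-0.004,0,0,0],[0,0,0,0,0,0,0]]]'
```

```text
t: 22.62
eef_pos: [0.4522, 0.1662, 0.0768]
eef_rot: [-0.423, 0.423, 0.567, -0.566]
wrist_force: [-1.9, -0.2, 7.7]
gripper_width: 0.0002
```

At the stop: z holds at 0.0768 and the force is climbing. I'll lift off, move clear and check.

```bash
python3 -m crank '[[[0,0,0,0.03,0,0,0],[0,0,0,0.15,0,0,0],[0,0,0,0.3,0,0,0],[0,0,0,0.3,0,0,0],[0,0,0,0.2,0,0,0],[0,0.1,-0.4,0,0,0,0],[0,0.1,-0.5,0,0,0,0],[0,0.1,-0.5,0,0,0,0],[0,0.1,-0.5,0,0,0,0],[0,0.1,-0.5,0,0,0,0],[0,0.1,-0.5,0,0,0,0],[0,0,0,0,0,0,0]]]'; python3 - <<'E'
from h import *
import pickle
a=[]
for n in ['scene','top']:
    p=imaging.get_image(n); cv2.imwrite(f'pics/end{n}.png',p['color'])
    u,v=(330,155) if n=='scene' else (270,204)
    a.append(cv2.resize(cv2.convertScaleAbs(p['color'][v-35:v+35,u-35:u+35],alpha=1 if n=='scene' else 2),(400,400),interpolation=2))
    vv,uu=np.mgrid[0:400,0:640]; W=cam2world(p,np.c_[uu.ravel(),vv.ravel()],p['z_map'].ravel())
    s=(np.hypot(W[:,0]-.4526,W[:,1]-.1662)<.014)&(p['z_map'].ravel()>0); Z=W[s,2]
    hd=W[s][(Z>.052)&(Z<.1)]; c=np.hypot(W[:,0]-.4526,W[:,1]-.1662)<.004
    print(n,'head',len(hd),np.mean(hd,0).round(4),'centre z',np.median(W[c,2]),'max',Z.max())
cv2.imwrite('pics/g6.png',np.hstack(a)); print(observe()['eef_pos'],observe()['wrist_force'])
E
```

```text
t: 24.12
eef_pos: [0.5237, -0.1853, 0.1922]
eef_rot: [0.426, -0.424, -0.565, 0.565]
wrist_force: [0.6, 0.9, -0.9]
gripper_width: 0.0004
scene head 77 [0.4537 0.1647 0.0574] centre z 0.05867917744867229 max 0.06098854237275919
top head 63 [0.4536 0.1666 0.0581] centre z 0.058535830873494454 max 0.06292289895491665
[ 0.52328317 -0.18225422  0.19259037] [ 0.70032251 -0.38113382  0.47365382]
```

View pics/g6.png

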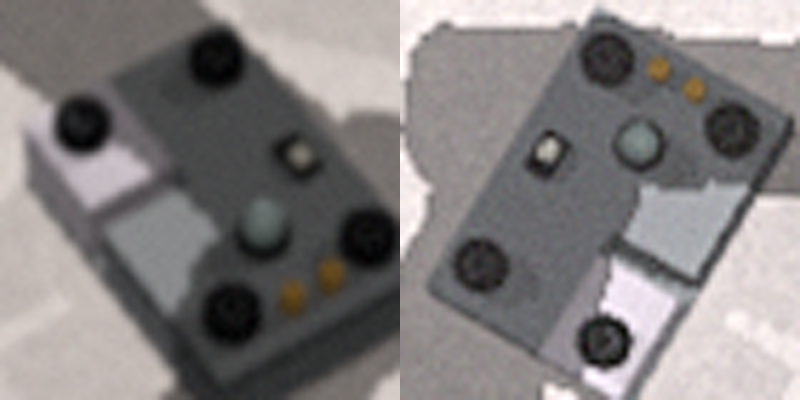

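View pics/endscene.png

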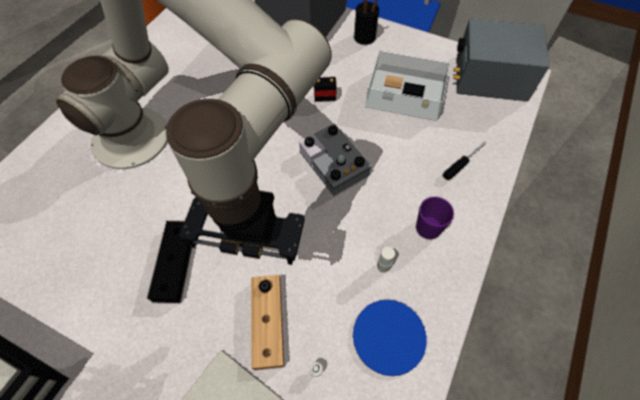

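```bash
python3 -c "
from rig import manip;print(manip.job_done())"
```

```text
the job is handed in; nothing more can be done
None
```

I set the unused black rivet home in the bracket's hole with its pin up, pressed the pin to its stop, let go and handed the job in at about 24 s. No verdict came back.

- **Insertion:** I took the rivet from the wooden rack and felt for the hole with at most about 6 N at the readings. It went in freely. Before pressing, the depth images showed the head 12 mm above the bracket and the pin about 9 mm proud.
- **Pressing the pin:** It slid at about 4–5 N. At TCP z 0.0768 it stopped and the force rose to 7.7 N, well under the 25 N limit.
- **Final checks:** The head stands at about z 0.0575, level with the other rivet heads. The pin centre reads about 0.6–1.2 mm above the head, within camera noise of the nominal 0.5 mm. The spent rivet is still in the rack, and in the last scene view the glue jar, cup and battery look where they were. The arm hides the eraser in that view; I moved nothing near it. The gripper was clear of everything.
- **Disagreement:** The two cameras differed by up to about 2.7 mm in x. I got around this by centring the rivet in the jaws twice and feeling for the hole.

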